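Stamp the bisque plaque with the spring hand stamp kept behind a jar

ROBOT

A 7-joint arm with a two-finger parallel gripper is mounted at the origin on a cart in front of the work surface, level with it; the furniture and walls round the work are solid. World frame = base frame: x ahead of the robot, y to its left, z up, the work surface at z = 0. Lengths are in m, angles in degrees, forces in N, time in s.
With the tool pointing down it reaches from about 0.425 to 1.025 m from the base axis. Payload 9.4 kg.
Tool frame: the origin (TCP) lies between the finger pads; the fingertips stand r.tips_ahead ahead of it and the grasp point (between the pads) lies 8 mm behind it (r.tips_ahead is the distance from the TCP to the fingertips, in m); z points along the fingers, y is the line along which they close (so a half turn about z gives the same grasp; the last joint's range is limited). The gripper opens to 93 mm and grips with 3 to 60 N. Pads are 15 mm wide; open, the fingers measure 128 mm over their backs; the gripper's body (75 mm by 188 mm) begins 65 mm behind the grasp point.
Start: joints at [-77.16, 34.337, -0.143, 91.639, 0.103, 54.024, -4.572], TCP at [0.215, 0.692, 0.23] pointing down, gripper open.
Joint ranges: [-147.43, 147.43], [-19.82, 112.94], [-74.19, 73.91], [6.32, 146.72], [-59.91, 239.91], [6.04, 106.73], [-150.56, 150.56]. Speed limits (degrees/s): [127.2, 127.2, 172.46, 172.46, 180, 180, 180].

INTERFACE

Orientations are given as [roll, pitch, yaw] about the fixed x, y, z axes, in that order (R = Rz(yaw) Ry(pitch) Rx(roll)).
In Python, from station import r gives the robot as it stands. The module is installed in compiled form; this text tells all that it offers.
- The arm moves only by the shell command python3 -m pendant 'ROWS' [OPENING] [FORCE]. ROWS is JSON, a list of rows, each an object of numbers: "dx", "dy", "dz": the shift along the tool's x, y, z in mm; "turn": the turn about the tool's z in rad. In form: [{"dx": .., "dy": .., "dz": .., "turn": ..}, ...]. A call has 1 to 12 rows; each row shifts and turns the commanded pose from where the row before left it, along the tool's axes as they then stand; what a row does not reach is not made up. A row lasts 1/10 s, in which the tool goes at most 50 mm and 8.59 degrees, less where a joint would pass 70% of its speed; a pose out of reach is approached as far as the arm can. A call is refused whole if a number of a shift passes 50 or a number of a turn 0.15, either way. A call with a gripper value outside its range is refused whole. OPENING is the opening, from 0 (shut) to 1 (fully open), set as the call begins (- or left out, the last holds). The fingers move at their own pace and stop on an object; FORCE is the grip in N (left out, the last holds). Time passes only in rows, so rows that do not move let the fingers close. It gives the time, the measured TCP pose, the force, the opening and the grip force at its end, in the units of the state.
- r.get_state(): the state, without advancing time (a new reading comes with each control period).
- r.grab_frame(name): name is "scene" or "side" or "wrist"; returns the picture (400x640x3 uint8, red, green, blue); there is no depth.
- r.camera_info(name): a dict with "K" (3x3 intrinsics, pixels), "D" ([k1, k2, p1, p2, k3] as OpenCV has them; the pictures are not rectified), "eye" and "attitude" of the camera in the world. Camera axes: x right, y up, looking along -z (the intrinsics and any distortion apply to the point x, -y, -z); pixel columns grow to the right and rows downward; lengths in m; the calibration is good to about 2 mm. A picture is of the moment at which its call begins: read the wrist's pose just before it. camera_info takes no time and is no camera call; for the wrist camera it gives the pose at the moment of the call.
- r.sign_off(): hands the job in; it is judged then, once.
Trained networks look in the newest picture that a camera, given by its name, has taken for a name from the list of things; names that differ only in an ending like _2 or _b are one class to them, and where a whole thing is asked for, a point or a joint stands for the part that bears it (a point fixed in the world has none). Each returns a list of dicts, best first, with "conf" (0 to 1); they miss things now and then, are a little off and sometimes report something else, mostly with a low value. They report only what shows in the picture. A call takes as long as a camera call. They do not tell look-alikes from the thing itself.
- r.find_in(camera, name): "rect" ([left, top, width, height] in pixels, round what is visible of it).
- r.outline_of(camera, name): "pixels" (400x640 bool, what is visible of it) and "rect" ([left, top, width, height] in pixels, round what is visible of it).
- r.place_of(camera, name): "point" ([column, row] in pixels: a listed point, or the origin of a listed thing).
The state is a dict: "t": time; "q": joint angles; "joint_vel": joint speeds; "tau": joint torques, N m; "tcp_pos": TCP position; "orientation": TCP orientation; "ft_force": force on the tool from outside, world axes, zero at the start; "torque": the same for the moment, N m; "opening": finger opening in m; "finger_force": force on a finger pad.
Only numpy, scipy, OpenCV 4.12 (cv2) and the standard library are available. Lean on these libraries where they do the work, as an engineer would, in place of code of your own. Each camera call takes 0.05 s, during which the arm holds its last target. There are 200 camera calls.

TASK

Mark the plaque on the banding wheel: take the jar of underglaze that blocks the stall aside, fetch the hand stamp from behind it, stand the stamp centred and square on the plaque's pale panel, and press its red head down until it comes hard against its stop, holding it there firmly (about 20 N, the bisque breaks above 35 N) for a second before letting it spring back up. Leave the stamp standing on the panel, put the jar back upright on its cork disc in the stall, and do not disturb the two neighbouring jars.

Things in the scene. Friction and masses are not known exactly. Their poses are not given: they have to be found in the camera images.
- jar_center (a point): The blocking jar: a round jar of underglaze with an olive-grey screw cap, 55 mm in diameter, 83 mm tall, about 0.16 kg; this point is its centre, half-way up (41.5 mm above its underside). It starts on the cork disc, a few mm in front of the stamp, so that no finger fits between the two.
- jar: The same blocking jar; origin at the centre of its underside, z up its axis. Bare table to set it down meanwhile: around x = 0.43, y = -0.02 m.
- jar_mark (a point): Centre of the cork disc (60 mm in diameter, flush) at the front of the stall's tray, where the jar belongs; the point lies on the tray's top, 6 mm above the table. Axes as the stall: x points to the back of the stall, y to its left.
- stall: Fixed wooden stall: tray x -87 to 63 mm, 88 mm wide, 6 mm thick; on it two cheeks to 80 mm height, 64 mm apart inside, x -22 to 62 mm, and a low back (32 mm high) at x = 59 mm. Origin on the table under the stamp's starting place; x points to the back (away from the jar), y to its left. The cheeks leave the fingers no room in y: take the stamp by closing along x.
- stamp: The hand stamp, 80 mm tall, about 0.29 kg: a dark steel frame 44 mm (x) by 56 mm (y) by 36 mm high with the oblong red plunger head above it. Origin at the centre of the frame's underside, x and y parallel to the stall's at the start.
- stamp_foot (a point): Centre of the underside of the stamp's frame.
- stamp_head (a point): Centre of the stamp's red head, a block 30 mm (x) by 44 mm (y) by 24 mm high with a flat top; 68 mm above the stamp's underside when up (flat top at 80 mm, head's underside 20 mm above the frame's top). The stamp can be lifted by it. Moves down with the plunger.
- stamp_plunger (a joint): Travel of the stamp's head, m: 0 when up, growing as it is pressed. The spring takes 3 N to start and about 7 N at 18 mm. A slightly yielding rubber die inside the frame moves with the head and is screwed to an unknown depth: it meets the surface below after 5 to 18 mm of travel, and that is the stop; feel for it.
- plaque: Terracotta bisque plaque, 130 mm (x) by 120 mm (y) by 12 mm thick, fixed flat on the round banding wheel (bat 302 mm in diameter, top 38 mm above the table). Origin at the centre of its underside. Fragile: a press of more than 35 N breaks it; a good mark needs at least 14 N through the stamp.
- plaque_panel (a point): Centre of the pale panel, 56 mm (plaque's x) by 70 mm (plaque's y), on top of the plaque. The stamp's frame (44 by 56 mm) stands in it with its long side along the panel's long side, either way round.
- jar_left_center (a point): Bystander: jar with an off-white cap, 55 mm in diameter, 82 mm tall, to the left of the stall; its centre, half-way up.
- jar_right_center (a point): Bystander: jar with an off-white cap, 54 mm in diameter, 82 mm tall, to the right of the stall; its centre, half-way up.
Mind the look-alikes: they are no part of the job. Leave any turquoise look-alike of the stamp alone.

How it is judged:
By the outcome, as a careful person would: the job done as asked, in the order asked, and still so for the second after the job is handed in, with the robot touching nothing.
It also fails if it takes over 72 s, if anything falls off the work surface, if the arm or the gripper's body presses on something with over 40 N, if the wrist force passes 120 N, or if a joint passes its speed limit or range.

## Working session

There is one attempt and no reset: what is moved stays moved. The work goes in short steps, Python scripts to look and compute and a shell command to move; the robot and the scene stay as the last step left them, time stands still between calls to the robot, and variables do not carry over. Pictures are saved under pics/ and viewed, at most 10 in all, crops included, and the job is handed in when it is done.

```bash
mkdir -p pics
cat > h.py <<'E'
from station import r
import numpy as np, cv2
from scipy.spatial.transform import Rotation as R
def cam(n):
    c=r.camera_info(n); return c
def att(c):
    a=np.array(c["attitude"],float)
    return a if a.shape==(3,3) else R.from_euler('xyz',a,degrees=True).as_matrix()
def ray(c,px):
    p=cv2.undistortPoints(np.array([[px]],float),np.array(c["K"],float),np.array(c["D"],float))[0,0]
    return np.array(c["eye"]),att(c)@np.array([p[0],-p[1],-1.])
def onz(c,px,z):
    e,d=ray(c,px); return e+d*(z-e[2])/d[2]
def proj(c,P):
    X=(np.atleast_2d(P)-c["eye"])@att(c); X=X*[1,-1,-1]
    return cv2.projectPoints(X,np.zeros(3),np.zeros(3),np.array(c["K"],float),np.array(c["D"],float))[0][:,0]
def save(n,f):
    im=r.grab_frame(n); cv2.imwrite("pics/"+f,im[:,:,::-1]); return im
E
python3 - <<'E'
from h import *
print(r.get_state()); print(r.tips_ahead)
ims=[]
for n in("scene","side"):
    c=cam(n);print(n,c)
    im=save(n,n+"0.png")
    for k in("jar_center","jar_mark","stall","stamp_foot","stamp_head","plaque_panel","jar_left_center","jar_right_center"):
        print(k,[(np.round(d["point"],1).tolist(),round(d["conf"],2)) for d in r.place_of(n,k)][:3])
E
```

```text
{'t': 0.0, 'q': array([-77.15806823,  34.38433103,  -0.14436285,  91.6787902 ,
         0.10296818,  54.02511444,  -4.57321621]), 'joint_vel': array([ 0.01306614,  0.03032836, -0.04107646, -0.04861062, -0.07280095,
        0.03119906, -0.01940054]), 'tau': array([-3.87606760e-04, -7.65062642e+01,  1.49704590e+00, -2.52348161e+01,
       -5.24599396e-02,  1.69536023e-02,  1.74401689e-04]), 'tcp_pos': array([0.21472205, 0.69199216, 0.22877599]), 'orientation': array([-1.79912308e+02,  8.72851095e-03,  1.62764610e+02]), 'ft_force': array([-1.10887414, -0.05811489,  0.14826934]), 'torque': array([-0.01892633, -0.08203483, -0.02933166]), 'finger_force': 0.0, 'opening': 0.09271926507128223}
0.011
scene {'K': array([[494.76141275,   0.        , 322.01234434],
       [  0.        , 494.76141275, 190.50258787],
       [  0.        ,   0.        ,   1.        ]]), 'D': array([-0.02051805,  0.        ,  0.        ,  0.        ,  0.        ]), 'eye': array([-0.13564173, -0.46164105,  0.73648782]), 'attitude': array([ 4.88368225e+01,  9.19535207e-03, -5.81146836e+01])}
jar_center [([353.6, 219.3]
[... 552 characters left out ...]
   [  0.        ,   0.        ,   1.        ]]), 'D': array([0.00544424, 0.        , 0.        , 0.        , 0.        ]), 'eye': array([0.42221817, 0.655642  , 0.70176021]), 'attitude': array([  50.31608361,    1.11899151, -175.3752439 ])}
jar_center [([328.9, 194.9], 0.82)]
jar_mark [([330.8, 209.7], 0.7), ([305.5, 174.2], 0.23)]
stall [([306.6, 207.6], 0.97)]
stamp_foot [([359.2, 162.9], 0.8), ([369.5, 195.3], 0.74), ([307.5, 206.4], 0.52)]
stamp_head [([371.2, 172.3], 0.67), ([307.6, 183.1], 0.66), ([358.4, 143.7], 0.62)]
plaque_panel [([295.6, 283.8], 0.93)]
jar_left_center [([265.7, 219.1], 0.89), ([331.5, 211.4], 0.44)]
jar_right_center [([307.8, 175.1], 0.84), ([304.8, 183.9], 0.44)]
```

Run:
```python
from h import *
P={"jar":((353.6,219.3),(328.9,194.9),.0475),"mark":((351.1,236.5),(330.8,209.7),.006),"foot":((368.3,220.2),(307.5,206.4),.006),"head":((368.8,197.9),(307.6,183.1),.074),"panel":((258.8,160.6),(295.6,283.8),.05),"left":((350.2,177.7),(265.7,219.1),.041),"right":((417.5,219.7),(307.8,175.1),.041),
"stallo":((372.2,221),(306.6,207.6),0),"lookA":((361.9,264.7),(371.2,172.3),.068),"lookB":((442.2,276.6),(358.4,143.7),.068)}
for k,(a,b,z) in P.items(): print(k,onz(cam("scene"),a,z).round(4),onz(cam("side"),b,z).round(4))
a=cv2.imread("pics/scene0.png");b=cv2.imread("pics/side0.png")
m=np.vstack([cv2.resize(a[120:330,220:480],(780,630)) ,cv2.resize(b[110:360,190:450],(780,750))])
cv2.imwrite("pics/m.png",cv2.resize(m,(339,600)))
cv2.imwrite("pics/s.png",cv2.resize(np.hstack([a[120:320,220:480],b[120:320,200:460]]),(800,308),interpolation=cv2.INTER_CUBIC))
```

```text
jar [ 0.4928 -0.1444  0.0475] [ 0.4852 -0.1512  0.0475]
mark [ 0.4845 -0.1452  0.006 ] [ 0.4805 -0.1449  0.006 ]
foot [ 0.5446 -0.1528  0.006 ] [ 0.5392 -0.154   0.006 ]
head [ 0.538  -0.1527  0.074 ] [ 0.5368 -0.1606  0.074 ]
panel [0.5428 0.1292 0.05  ] [0.53   0.1266 0.05  ]
left [ 0.6089 -0.0714  0.041 ] [ 0.6242 -0.0632  0.041 ]
right [ 0.5653 -0.2506  0.041 ] [ 0.546  -0.2374  0.041 ]
stallo [ 0.5524 -0.1584  0.    ] [ 0.542  -0.1563  0.    ]
lookA [ 0.3827 -0.2214  0.068 ] [ 0.3844 -0.2211  0.068 ]
lookB [ 0.4319 -0.3511  0.068 ] [ 0.4184 -0.352   0.068 ]
```

View pics/s.png

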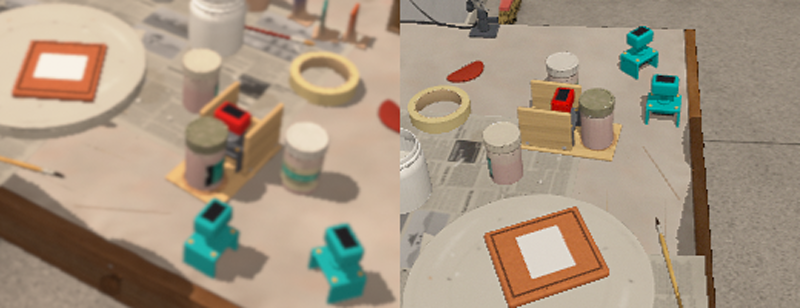

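View pics/side0.png

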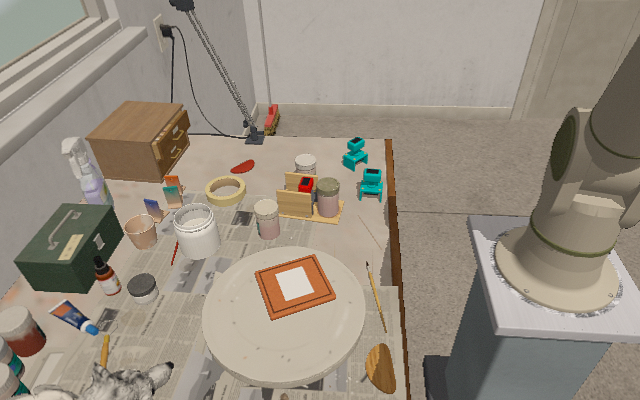

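```bash
python3 -m pendant '[{"dx":-32,"dy":-27},{"dx":-32,"dy":-27},{"dx":-32,"dy":-27},{"dx":-32,"dy":-27},{"dx":-32,"dy":-27},{"dx":-32,"dy":-27},{"dx":-32,"dy":-27},{"dx":-32,"dy":-27},{"dx":-32,"dy":-27},{"dx":-32,"dy":-27},{"dx":-32,"dy":-27}]' 1
cat >> h.py <<'E'
def togo(P,yaw=None):
    s=r.get_state(); M=R.from_euler('xyz',s["orientation"],degrees=True).as_matrix()
    d=M.T@(np.array(P)-s["tcp_pos"])*1000
    t=None if yaw is None else -np.radians((yaw-s["orientation"][2]+180)%360-180)
    print("togo mm",d.round(1),"turn",None if t is None else round(t,3),"tcp",s["tcp_pos"].round(4),s["orientation"].round(1),"q",s["q"].round(0),"t",round(s["t"],2),"f",s["ft_force"].round(1),"op",round(s["opening"],4),"ff",round(s["finger_force"],1))
E
python3 - <<'E'
from h import *
togo((.44,-.13,.25),171)
togo((.537,.128,.25),171)
c=cam("wrist");print(c["eye"]-r.get_state()["tcp_pos"],att(c).round(2))
save("wrist","w1.png")
print([(d["point"],d["conf"]) for d in r.place_of("wrist","plaque_panel")])
E
```

```text
togo mm [-458.7 -718.8  -20.4] turn -0.144 tcp [0.2148 0.6924 0.2296] [-180.     0.   162.8] q [-77.  34.  -0.  92.   0.  54.  -5.] t 0.9 f [ 0.7  0.1 -0.8] op 0.0928 ff 0.0
togo mm [-475.  -443.7  -20.4] turn -0.144 tcp [0.2148 0.6924 0.2296] [-180.     0.   162.8] q [-77.  34.  -0.  92.   0.  54.  -5.] t 0.9 f [ 0.7  0.1 -0.8] op 0.0928 ff 0.0
[-0.0689071   0.02019671  0.15523077] [[ 0.3  -0.92 -0.24]
 [ 0.95  0.29  0.08]
 [-0.   -0.26  0.97]]
[]schema error: expected keys dx, dy, dz, turn
```

View pics/w1.png

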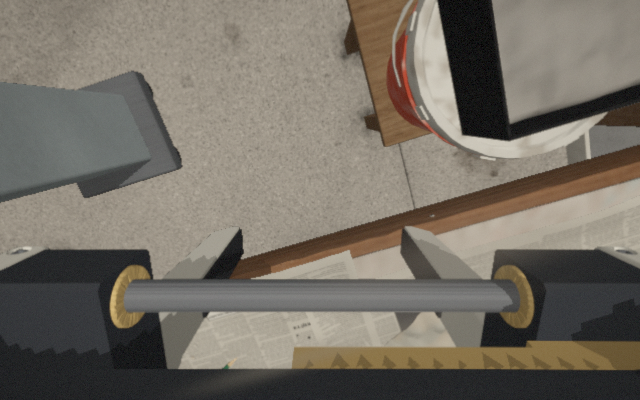

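```bash
python3 -m pendant '[{"dx":-32,"dy":-27,"dz":0,"turn":0},{"dx":-32,"dy":-27,"dz":0,"turn":0},{"dx":-32,"dy":-27,"dz":0,"turn":0},{"dx":-32,"dy":-27,"dz":0,"turn":0},{"dx":-32,"dy":-27,"dz":0,"turn":0},{"dx":-32,"dy":-27,"dz":0,"turn":0},{"dx":-32,"dy":-27,"dz":0,"turn":0},{"dx":-32,"dy":-27,"dz":0,"turn":0},{"dx":-32,"dy":-27,"dz":0,"turn":0},{"dx":-32,"dy":-27,"dz":0,"turn":0},{"dx":-32,"dy":-27,"dz":0,"turn":0}]' 1
python3 - <<'E'
from h import *
togo((.57,-.14,.26),171)
E
```

```text
t: 2.1
tcp_pos: [0.4638, 0.303, 0.2299]
orientation: [180.0, 0.0, 162.8]
ft_force: [-0.2, 1.2, -0.3]
opening: 0.0931
finger_force: 0.0
togo mm [-232.6 -391.7  -30.2] turn -0.144 tcp [0.4638 0.303  0.2299] [180.    0.  162.8] q [-39.  23.   0. 114.  -0.  43.  34.] t 2.1 f [-0.2  1.2 -0.3] op 0.0931 ff 0.0
```

```bash
python3 -m pendant '[{"dx":-23,"dy":-39,"dz":-3,"turn":0},{"dx":-23,"dy":-39,"dz":-3,"turn":0},{"dx":-23,"dy":-39,"dz":-3,"turn":0},{"dx":-23,"dy":-39,"dz":-3,"turn":0},{"dx":-23,"dy":-39,"dz":-3,"turn":0},{"dx":-23,"dy":-39,"dz":-3,"turn":0},{"dx":-23,"dy":-39,"dz":-3,"turn":0},{"dx":-23,"dy":-39,"dz":-3,"turn":0},{"dx":-23,"dy":-39,"dz":-3,"turn":0},{"dx":-23,"dy":-39,"dz":-3,"turn":0},{"dx":0,"dy":0,"dz":0,"turn":-0.144},{"dx":0,"dy":0,"dz":0,"turn":0}]' 1
python3 - <<'E'
from h import *
c=cam("wrist");save("wrist","w2.png")
Z={"jar_center":.0475,"jar_mark":.006,"stamp_head":.074,"stamp_foot":.006,"stall":0,"jar_left_center":.041,"jar_right_center":.041}
for k,z in Z.items(): print(k,[(np.round(d["point"]).tolist(),round(d["conf"],2),onz(c,d["point"],z).round(4)) for d in r.place_of("wrist",k)][:3])
togo((.487,-.147,.12),171)
E
```

```text
t: 3.3
tcp_pos: [0.5671, -0.1376, 0.2596]
orientation: [180.0, 0.0, 171.0]
ft_force: [-0.3, 0.2, -0.0]
opening: 0.0929
finger_force: 0.0
jar_center []
jar_mark []
stamp_head [([220.0, 19.0], 0.84, array([ 0.3874, -0.2136,  0.074 ])), ([99.0, 85.0], 0.72, array([ 0.4288, -0.354 ,  0.074 ])), ([301.0, 160.0], 0.57, array([ 0.5393, -0.1573,  0.074 ]))]
stamp_foot [([138.0, 88.0], 0.95, array([ 0.4265, -0.3518,  0.006 ])), ([240.0, 33.0], 0.92, array([ 0.3838, -0.2105,  0.006 ]))]
stall []
jar_left_center [([385.0, 211.0], 0.72, array([ 0.6258, -0.0649,  0.041 ])), ([539.0, 116.0], 0.53, array([0.5361, 0.1266, 0.041 ]))]
jar_right_center [([230.0, 182.0], 0.92, array([ 0.5569, -0.2535,  0.041 ]))]
togo mm [ 77.4 -24.1 139.7] turn 0.001 tcp [ 0.5672 -0.1353  0.2597] [180.   0. 171.] q [  6.  23.   3. 109.  -1.  48.  90.] t 3.7 f [-0.4 -0.7  0.8] op 0.0929 ff 0.0
```

View pics/w2.png

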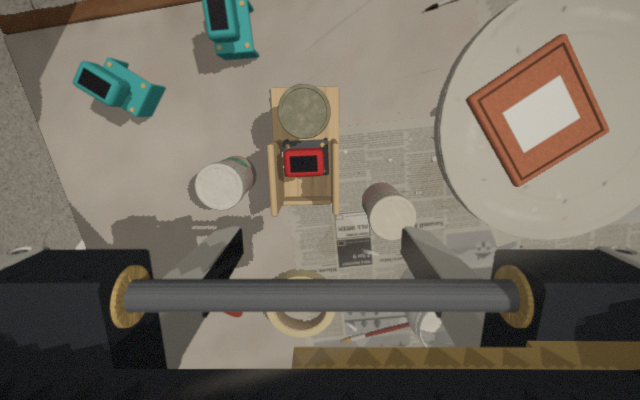

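Run:
```python
from h import *
c=cam("wrist");im=save("wrist","w3.png").astype(int)
hsv=cv2.cvtColor(im.astype(np.uint8),cv2.COLOR_RGB2HSV)
def comp(m,seed):
    m=cv2.morphologyEx(m.astype(np.uint8),cv2.MORPH_CLOSE,np.ones((3,3)))
    n,l=cv2.connectedComponents(m)
    ys,xs=np.nonzero(l); i=np.argmin((xs-seed[0])**2+(ys-seed[1])**2)
    return (l==l[ys[i],xs[i]]).astype(np.uint8)
def rect(m,z,nm):
    k=max(cv2.findContours(m,0,1)[0],key=cv2.contourArea)[:,0].astype(float)
    W=np.array([onz(c,p,z)[:2] for p in k])
    b=cv2.minAreaRect((W*1000).astype(np.float32)); print(nm,m.sum(),b)
    print(cv2.boxPoints(b).round(1).tolist())
h,s,v=[hsv[...,i] for i in range(3)]
rect(comp((s<40)&(v>200)&(np.arange(640)[None]>480),(540,115)),.05,"panel")
red=((h<6)|(h>174))&(s>150)&(v>90); red[:130]=0;red[190:]=0;red[:,:270]=0;red[:,340:]=0
rect(comp(red,(301,165)),.083,"head")
wood=(h>8)&(h<25)&(s>70)&(v>130); wood[:70]=0; wood[230:]=0; wood[:,:255]=0;wood[:,350:]=0
print(wood.sum())
cv2.imwrite("pics/wood.png",cv2.resize(np.hstack([im[70:230,240:360].astype(np.uint8)[...,::-1],cv2.cvtColor((wood*255).astype(np.uint8)[70:230,240:360],8)]),None,fx=3.3,fy=3.3,interpolation=cv2.INTER_CUBIC))
print("capside",hsv[112,303])
o=r.outline_of("wrist","jar_center"); print([(d["conf"],d["rect"]) for d in o])
```

```text
panel 1 ((529.0052490234375, 117.1600570678711), (0.0, 0.0), 0.0)
[[529.0, 117.19999694824219], [529.0, 117.19999694824219], [529.0, 117.19999694824219], [529.0, 117.19999694824219]]
head 649 ((541.2890014648438, -154.90945434570312), (43.668373107910156, 30.621721267700195), 83.133056640625)
[[523.5, -174.8000030517578], [553.9000244140625, -178.39999389648438], [559.0999755859375, -135.10000610351562], [528.7000122070312, -131.39999389648438]]
2484
capside [ 26  56 124]
[(0.61, [275.3, 78.8, 53.2, 60.0])]
```

View pics/wood.png

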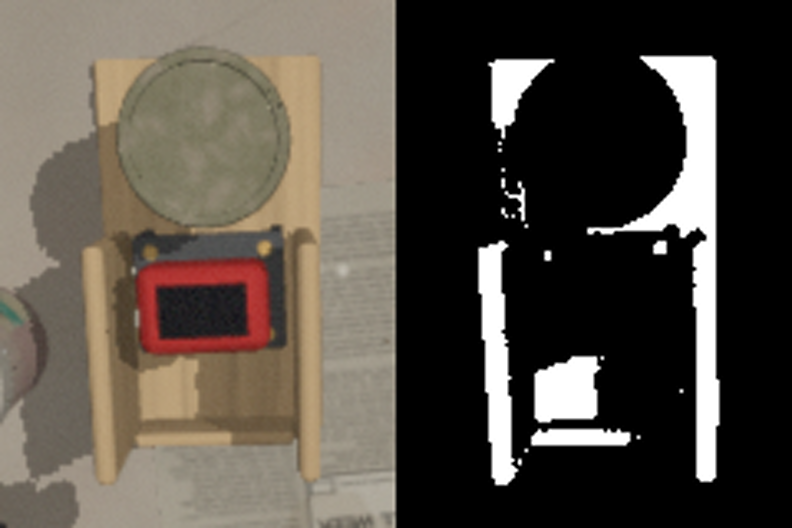

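Run:
```python
from h import *
c=cam("wrist");im=cv2.imread("pics/w3.png")
hsv=cv2.cvtColor(im,cv2.COLOR_BGR2HSV)
print("panelpix",hsv[110,540],hsv[95,520],hsv[140,560],hsv[90,505])
print("cap",onz(c,(301.8,111.2),.089),[onz(c,p,.089) for p in((240+117/3.3,111.2),(240+291/3.3,111.2),(301.8,70+46/3.3),(301.8,70+226/3.3))])
a,b=[onz(c,p,.006) for p in((268.8,88.2),(337.6,87.3))];print("front",a,b,(a+b)/2)
yaw=np.radians(-6.87);X=np.array([np.cos(yaw),np.sin(yaw)]);st=np.array([.5413,-.1549])
print("tray front stallx",((a+b)/2)[:2]-st,((a+b)/2-[*st,0])[:2]@X,"yawfront",np.degrees(np.arctan2(*(b-a)[1::-1])))
m=((hsv[...,1]<45)&(hsv[...,2]>195)).astype(np.uint8);m[:70]=0;m[160:]=0;m[:,:495]=0;m[:,590:]=0
k=max(cv2.findContours(m,0,1)[0],key=cv2.contourArea)[:,0].astype(float)
W=np.array([onz(c,p,.05)[:2]*1000 for p in k],np.float32);bx=cv2.minAreaRect(W);print(bx,cv2.boxPoints(bx).round(1).tolist())
togo((*st,.2),171)
```

```text
panelpix [ 21  18 197] [ 10 141 157] [ 10 144 158] [  9 140 157]
cap [ 0.48803968 -0.14488723  0.089     ] [array([ 0.483805  , -0.17174974,  0.089     ]), array([ 0.49229184, -0.11798446,  0.089     ]), array([ 0.4619766 , -0.14030934,  0.089     ]), array([ 0.51534149, -0.14967977,  0.089     ])]
front [ 0.45181489 -0.18643095  0.006     ] [ 0.46438049 -0.09990543  0.006     ] [ 0.45809769 -0.14316819  0.006     ]
tray front stallx [-0.08320231  0.01173181] -0.0840082549529779 yawfront 81.73703171002389
((534.775634765625, 121.6866455078125), (54.4063835144043, 68.4189453125), 26.164447784423828) [[495.29998779296875, 140.39999389648438], [525.4000244140625, 79.0], [574.2999877929688, 103.0], [544.0999755859375, 164.39999389648438]]
togo mm [ 22.6 -23.1  59.7] turn 0.001 tcp [ 0.5672 -0.1356  0.2597] [-180.    0.  171.] q [  6.  23.   3. 109.  -1.  48.  90.] t 3.8 f [ 0.2 -0.2  0.7] op 0.0929 ff 0.0
```

```bash
python3 -m pendant '[{"dx":26,"dy":-7,"dz":20,"turn":-0.026},{"dx":26,"dy":-7,"dz":30,"turn":0},{"dx":25,"dy":-7,"dz":40,"turn":0},{"dx":0,"dy":0,"dz":40,"turn":0},{"dx":0,"dy":0,"dz":40,"turn":0},{"dx":0,"dy":0,"dz":30,"turn":0},{"dx":0,"dy":0,"dz":14,"turn":0},{"dx":0,"dy":0,"dz":0,"turn":0},{"dx":0,"dy":0,"dz":0,"turn":0}]' 1
python3 - <<'E'
from h import *
togo((.488,-.145,.045),172.5)
E
```

```text
t: 4.7
tcp_pos: [0.4881, -0.1462, 0.0458]
orientation: [-180.0, -0.0, 172.5]
ft_force: [-0.1, -0.7, 0.2]
opening: 0.0929
finger_force: 0.0
togo mm [0.3 1.2 0.8] turn 0.0 tcp [ 0.4881 -0.1462  0.0458] [-180.    -0.   172.5] q [ 10.  37.   1. 128.  -2.  15.  94.] t 4.7 f [-0.1 -0.7  0.2] op 0.0929 ff 0.0
```

```bash
python3 -m pendant '[{"dx":0,"dy":1,"dz":0,"turn":0},{"dx":0,"dy":0,"dz":0,"turn":0},{"dx":0,"dy":0,"dz":0,"turn":0},{"dx":0,"dy":0,"dz":0,"turn":0},{"dx":0,"dy":0,"dz":0,"turn":0},{"dx":0,"dy":0,"dz":0,"turn":0},{"dx":0,"dy":0,"dz":0,"turn":0}]' 0 20
```

```text
t: 5.4
tcp_pos: [0.4883, -0.1452, 0.0459]
orientation: [180.0, 0.0, 172.5]
ft_force: [-0.1, 0.4, 3.4]
opening: 0.0545
finger_force: 20.0
```

```bash
python3 -m pendant '[{"dx":3,"dy":0,"dz":-15,"turn":0},{"dx":12,"dy":0,"dz":-25,"turn":0},{"dx":20,"dy":20,"dz":-10,"turn":0},{"dx":20,"dy":40,"dz":0,"turn":0},{"dx":10,"dy":40,"dz":0,"turn":0},{"dx":0,"dy":22,"dz":10,"turn":0},{"dx":0,"dy":0,"dz":25,"turn":0},{"dx":0,"dy":0,"dz":14,"turn":0},{"dx":0,"dy":0,"dz":4,"turn":0},{"dx":0,"dy":0,"dz":2,"turn":0},{"dx":0,"dy":0,"dz":0,"turn":0}]'
```

```text
t: 6.5
tcp_pos: [0.4396, -0.0161, 0.0411]
orientation: [-180.0, 0.0, 172.5]
ft_force: [-0.5, 0.1, -1.7]
opening: 0.0543
finger_force: 20.0
```

```bash
python3 -m pendant '[{"dx":0,"dy":0,"dz":1,"turn":0},{"dx":0,"dy":0,"dz":0.7,"turn":0},{"dx":0,"dy":0,"dz":0,"turn":0}]'
```

```text
t: 6.8
tcp_pos: [0.44, -0.0159, 0.0397]
orientation: [180.0, 0.1, 172.5]
ft_force: [-0.5, 0.5, 6.8]
opening: 0.0542
finger_force: 20.0
```

```bash
python3 -m pendant '[{"dx":0,"dy":0,"dz":0,"turn":0},{"dx":0,"dy":0,"dz":0,"turn":0},{"dx":0,"dy":0,"dz":0,"turn":0},{"dx":0,"dy":0,"dz":-30,"turn":0},{"dx":0,"dy":0,"dz":-40,"turn":0},{"dx":0,"dy":0,"dz":-40,"turn":0},{"dx":0,"dy":0,"dz":-40,"turn":0},{"dx":-24,"dy":-33,"dz":-25,"turn":0},{"dx":-24,"dy":-33,"dz":-5,"turn":0},{"dx":-24,"dy":-33,"dz":0,"turn":0},{"dx":-24,"dy":-33,"dz":0,"turn":0},{"dx":-22,"dy":-33,"dz":0,"turn":0}]' 1
python3 -m pendant '[{"dx":0,"dy":0,"dz":0,"turn":0.142},{"dx":0,"dy":0,"dz":0,"turn":0.142},{"dx":0,"dy":0,"dz":0,"turn":0.142},{"dx":0,"dy":0,"dz":0,"turn":0.142},{"dx":0,"dy":0,"dz":0,"turn":0.142},{"dx":0,"dy":0,"dz":0,"turn":0.142},{"dx":0,"dy":0,"dz":0,"turn":0.142},{"dx":0,"dy":0,"dz":0,"turn":0.142},{"dx":0,"dy":0,"dz":0,"turn":0.142},{"dx":0,"dy":0,"dz":0,"turn":0.142},{"dx":0,"dy":0,"dz":0,"turn":0.142},{"dx":0,"dy":0,"dz":0,"turn":0}]'
python3 - <<'E'
from h import *
togo((.541,-.155,.1),83)
c=cam("wrist");im=save("wrist","w4.png")
hsv=cv2.cvtColor(im,cv2.COLOR_RGB2HSV);h,s,v=[hsv[...,i] for i in range(3)]
red=(((h<6)|(h>174))&(s>150)&(v>90)).astype(np.uint8)
n,l,st,ce=cv2.connectedComponentsWithStats(cv2.morphologyEx(red,3,np.ones((5,5))))
for i in range(1,n):
    if st[i,4]>150:
        k=cv2.findContours((l==i).astype(np.uint8),0,1)[0][0][:,0].astype(float)
        print(ce[i],st[i,4],cv2.minAreaRect(np.array([onz(c,p,.083)[:2]*1000 for p in k],np.float32)))
for k,z in {"jar_mark":.006,"stamp_head":.074,"jar_center":.041,"plaque_panel":.05}.items(): print(k,[(np.round(d["point"]).tolist(),round(d["conf"],2),onz(c,d["point"],z).round(4)) for d in r.place_of("wrist",k)][:3])
E
```

```text
t: 8.0
tcp_pos: [0.5356, -0.1963, 0.2191]
orientation: [180.0, 0.0, 172.5]
ft_force: [0.4, 0.4, 0.1]
opening: 0.0934
finger_force: 0.0
t: 9.2
tcp_pos: [0.5349, -0.1945, 0.2187]
orientation: [-180.0, 0.0, 82.9]
ft_force: [0.1, -0.6, -0.4]
opening: 0.0928
finger_force: 0.0
togo mm [ 39.9   1.3 118.7] turn -0.002 tcp [ 0.5349 -0.1945  0.2187] [-180.     0.    82.9] q [ -9.  27.  33. 114. -21.  44.  30.] t 9.2 f [ 0.1 -0.6 -0.4] op 0.0928 ff 0.0
[580.58558559  34.9039039 ] 333 ((771.9424438476562, -86.4517593383789), (4.408357620239258, 55.64955139160156), 7.073341369628906)
[324.96108491 147.0990566 ] 848 ((541.8836059570312, -155.05958557128906), (43.37581253051758, 28.921369552612305), 82.88822937011719)
jar_mark [([281.0, 142.0], 0.7, array([ 0.4904, -0.1495,  0.006 ]))]
stamp_head [([184.0, 223.0], 0.65, array([ 0.3866, -0.2144,  0.074 ])), ([323.0, 146.0], 0.64, array([ 0.5401, -0.1534,  0.074 ])), ([248.0, 328.0], 0.55, array([ 0.4294, -0.3487,  0.074 ]))]
jar_center []
plaque_panel []
```

View pics/w4.png

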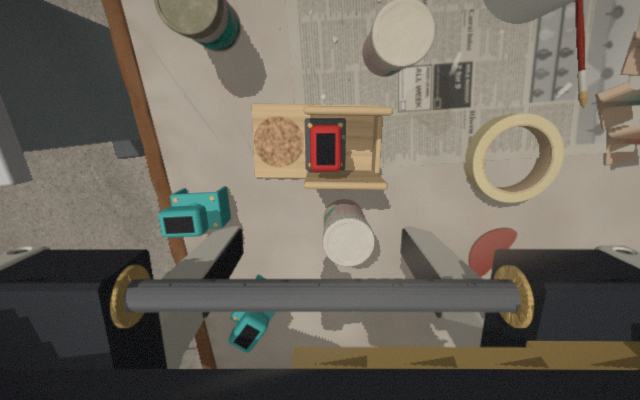

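```bash
python3 -m pendant '[{"dx":20,"dy":1,"dz":10,"turn":0},{"dx":20,"dy":1,"dz":20,"turn":0},{"dx":0,"dy":0,"dz":30,"turn":0},{"dx":0,"dy":0,"dz":40,"turn":0},{"dx":0,"dy":0,"dz":30,"turn":0},{"dx":0,"dy":0,"dz":15,"turn":0},{"dx":0,"dy":0,"dz":6,"turn":0},{"dx":0,"dy":0,"dz":0,"turn":0}]' 1
python3 - <<'E'
from h import *
s=r.get_state()
togo((.5417,-.155,.067),82.9)
im=cv2.imread("pics/w4.png")
hsv=cv2.cvtColor(im,cv2.COLOR_BGR2HSV);print(hsv[135:150:5,260:300:8].tolist(),hsv[110:116,290].tolist())
cv2.imwrite("pics/cork.png",cv2.resize(im[95:195,240:400],(800,500),interpolation=cv2.INTER_CUBIC))
E
```

```text
t: 10.25
tcp_pos: [0.5416, -0.1546, 0.0672]
orientation: [-179.9, -0.0, 83.1]
ft_force: [-0.7, -0.1, 0.9]
opening: 0.0931
finger_force: 0.0
togo mm [-0.4  0.2  0.2] turn 0.003 tcp [ 0.5416 -0.1546  0.0672] [-179.9   -0.    83.1] q [ -4.  39.  22. 121. -32.  26.  36.] t 10.25 f [-0.7 -0.1  0.9] op 0.0931 ff 0.0
[[[15, 103, 168], [15, 101, 167], [15, 98, 182], [15, 103, 164], [15, 104, 165]], [[14, 102, 173], [15, 100, 187], [15, 99, 175], [15, 102, 162], [15, 105, 160]], [[14, 101, 176], [14, 97, 178], [15, 103, 169], [15, 103, 175], [14, 102, 172]]] [[18, 85, 194], [18, 88, 194], [18, 85, 195], [19, 83, 196], [18, 86, 195], [18, 84, 195]]
```

View pics/cork.png

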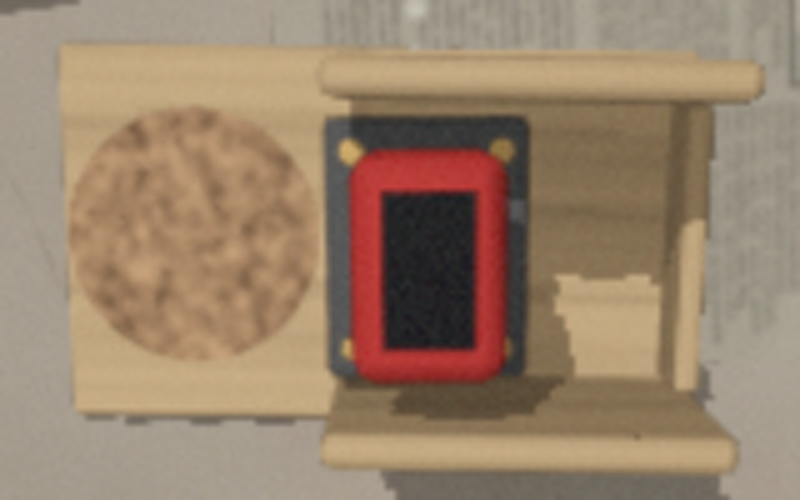

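```bash
python3 -m pendant '[{"dx":0,"dy":0,"dz":0,"turn":0},{"dx":0,"dy":0,"dz":0,"turn":0},{"dx":0,"dy":0,"dz":0,"turn":0},{"dx":0,"dy":0,"dz":0,"turn":0},{"dx":0,"dy":0,"dz":0,"turn":0},{"dx":0,"dy":0,"dz":0,"turn":0},{"dx":0,"dy":0,"dz":0,"turn":0},{"dx":0,"dy":0,"dz":0,"turn":0}]' 0 35
python3 - <<'E'
from h import *
s=r.get_state();c=cam("wrist")
M=R.from_euler('xyz',s["orientation"],degrees=True).as_matrix()
M0=R.from_euler('xyz',[180,0,82.9],degrees=True).as_matrix()
T=M0@M.T
c0=dict(c); c0["eye"]=np.array([.5349,-.1945,.2187])+T@(c["eye"]-s["tcp_pos"]); c0["attitude"]=T@att(c)
print("mark",onz(c0,(278.6,141.4),.006))
togo((.5417,-.155,.067),82.9)
E
```

```text
t: 11.05
tcp_pos: [0.5419, -0.1553, 0.0679]
orientation: [180.0, 0.0, 83.0]
ft_force: [-0.3, 0.2, -0.6]
opening: 0.0334
finger_force: 0.0
mark [ 0.48784322 -0.14786616  0.006     ]
togo mm [ 0.3 -0.2  0.9] turn 0.002 tcp [ 0.5419 -0.1553  0.0679] [180.   0.  83.] q [ -4.  39.  22. 121. -32.  26.  36.] t 11.05 f [-0.3  0.2 -0.6] op 0.0334 ff 0.0
```

```bash
python3 -m pendant '[{"dx":0,"dy":0,"dz":0,"turn":0},{"dx":0,"dy":0,"dz":0,"turn":0},{"dx":0,"dy":0,"dz":0,"turn":0}]'
python3 -m pendant '[{"dx":0,"dy":0,"dz":-4,"turn":0},{"dx":0,"dy":0,"dz":-15,"turn":0},{"dx":0,"dy":0,"dz":-30,"turn":0},{"dx":0,"dy":0,"dz":-40,"turn":0},{"dx":0,"dy":0,"dz":-30,"turn":0},{"dx":0,"dy":0,"dz":-10,"turn":0},{"dx":0,"dy":0,"dz":0,"turn":0}]'
```

```text
t: 11.35
tcp_pos: [0.5421, -0.1554, 0.0679]
orientation: [180.0, 0.0, 83.0]
ft_force: [1.2, 0.7, -1.0]
opening: 0.0296
finger_force: 35.0
t: 12.05
tcp_pos: [0.5422, -0.1551, 0.1978]
orientation: [179.9, -0.0, 83.0]
ft_force: [0.6, 0.0, -2.3]
opening: 0.0298
finger_force: 35.0
```

```bash
python3 -m pendant '[{"dx":20,"dy":1,"dz":-10,"turn":0},{"dx":40,"dy":2,"dz":-10,"turn":0},{"dx":40,"dy":2,"dz":-10,"turn":0},{"dx":40,"dy":2,"dz":0,"turn":0},{"dx":40,"dy":2,"dz":0,"turn":0},{"dx":18,"dy":0,"dz":0,"turn":0},{"dx":0,"dy":0,"dz":0,"turn":-0.145},{"dx":0,"dy":0,"dz":0,"turn":-0.145},{"dx":0,"dy":0,"dz":0,"turn":-0.145},{"dx":0,"dy":0,"dz":0,"turn":-0.144},{"dx":0,"dy":0,"dz":0,"turn":0},{"dx":0,"dy":0,"dz":0,"turn":0}]'
cat > pan.py <<'E'
from h import *
import sys
c=cam("wrist");im=save("wrist",sys.argv[1])
hsv=cv2.cvtColor(im,cv2.COLOR_RGB2HSV);h,s,v=[hsv[...,i] for i in range(3)]
o=r.outline_of("wrist","plaque"); print("plaque",[(d["conf"],d["rect"]) for d in o][:2])
bg=o[0]["rect"] if o else [150,0,400,250]
m=((s<50)&(v>150)).astype(np.uint8)
x,y,w,hh=[int(q) for q in bg]; k=np.zeros_like(m);k[max(y,0):y+hh,x:x+w]=1
n,l,st,ce=cv2.connectedComponentsWithStats(m*k)
# the white component surrounded by terracotta: nearest to box centre
i=min((i for i in range(1,n) if st[i,4]>500),key=lambda i:np.hypot(*(ce[i]-[x+w/2,y+hh/2])))
q=max(cv2.findContours((l==i).astype(np.uint8),0,1)[0],key=cv2.contourArea)[:,0].astype(float)
b=cv2.minAreaRect(np.array([onz(c,p,.05)[:2]*1000 for p in q],np.float32))
print("panel px",ce[i],st[i],"world",b)
togo((b[0][0]/1000,b[0][1]/1000,.13),116.2)
E
python3 pan.py w5.png
```

```text
t: 13.25
tcp_pos: [0.5744, 0.0396, 0.2258]
orientation: [-179.9, -0.0, 115.9]
ft_force: [0.5, -0.1, -3.1]
opening: 0.03
finger_force: 35.0
plaque [(0.94, [258.4, 31.9, 128.2, 121.5])]
panel px [323.32378223  93.5915603 ] [ 296   59   56   71 3839] world ((534.3388671875, 122.02694702148438), (55.962738037109375, 68.67022705078125), 25.87906265258789)
togo mm [91.5 -0.1 96.3] turn -0.004 tcp [0.5746 0.0398 0.2262] [-179.9   -0.   116. ] q [-28.  26.  26. 113. -16.  45.  33.] t 13.35 f [-1.   0.2 -3.1] op 0.0296 ff 35.0
```

View pics/w5.png

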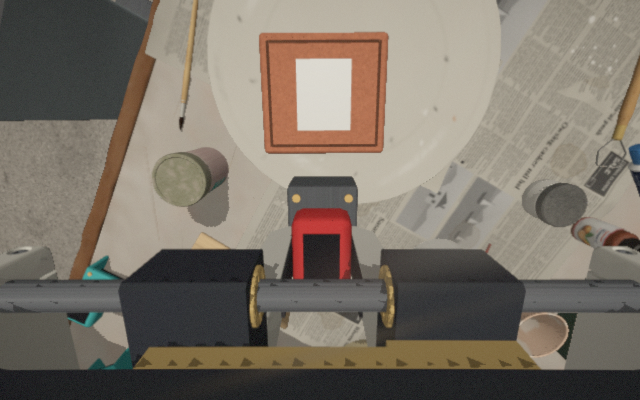

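```bash
python3 -m pendant '[{"dx":15,"dy":0,"dz":0,"turn":0},{"dx":30,"dy":0,"dz":0,"turn":0},{"dx":30,"dy":0,"dz":5,"turn":0},{"dx":16,"dy":0,"dz":25,"turn":0},{"dx":0,"dy":0,"dz":35,"turn":0},{"dx":0,"dy":0,"dz":25,"turn":0},{"dx":0,"dy":0,"dz":12,"turn":0},{"dx":0,"dy":0,"dz":4,"turn":0},{"dx":0,"dy":0,"dz":0,"turn":0},{"dx":0,"dy":0,"dz":0,"turn":0}]'
python3 - <<'E'
from h import *
togo((.5345,.122,.112),116)
save("side","sd1.png");im=r.grab_frame("scene")
a=cv2.imread("pics/sd1.png")
cv2.imwrite("pics/sd1c.png",np.hstack([cv2.resize(a[200:340,210:370],(400,350),interpolation=2),cv2.resize(im[80:220,180:340,::-1],(400,350),interpolation=2)]))
E
```

```text
t: 14.35
tcp_pos: [0.5354, 0.1219, 0.1219]
orientation: [179.9, 0.0, 116.2]
ft_force: [-0.1, 1.0, -2.3]
opening: 0.0299
finger_force: 35.0
togo mm [ 0.5 -0.8  9.9] turn 0.003 tcp [0.5354 0.1219 0.1219] [179.9   0.  116.2] q [-32.  32.  20. 121. -22.  30.  30.] t 14.35 f [-0.1  1.  -2.3] op 0.0299 ff 35.0
```

Lower gently, correcting dy by -0.8 mm.

```bash
python3 -m pendant '[{"dx":0.4,"dy":-0.8,"dz":3,"turn":0},{"dx":0,"dy":0,"dz":3,"turn":0},{"dx":0,"dy":0,"dz":1.5,"turn":0},{"dx":0,"dy":0,"dz":1,"turn":0},{"dx":0,"dy":0,"dz":0,"turn":0},{"dx":0,"dy":0,"dz":0,"turn":0}]'
```

```text
t: 15.05
tcp_pos: [0.5338, 0.1217, 0.1124]
orientation: [-180.0, -0.0, 116.2]
ft_force: [-0.6, -0.2, -2.3]
opening: 0.03
finger_force: 35.0
```

View pics/sd1c.png

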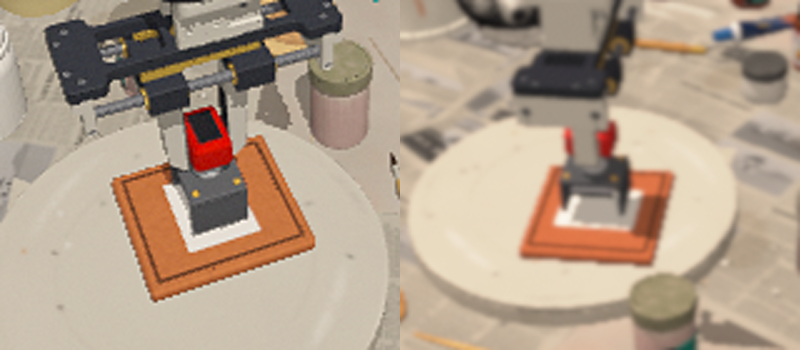

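```bash
python3 -m pendant '[{"dx":0,"dy":0.3,"dz":0.6,"turn":0.003},{"dx":0,"dy":0,"dz":0.5,"turn":0},{"dx":0,"dy":0,"dz":0,"turn":0}]'; python3 -c "
from h import *
togo((.5345,.122,.112),116)"
```

```text
t: 15.35
tcp_pos: [0.534, 0.1218, 0.1114]
orientation: [-180.0, -0.0, 116.0]
ft_force: [-1.8, -1.5, 1.5]
opening: 0.0297
finger_force: 35.0
togo mm [-0.   0.6 -0.6] turn 0.0 tcp [0.534  0.1218 0.1114] [-180.   -0.  116.] q [-32.  33.  19. 122. -22.  28.  30.] t 15.35 f [-1.8 -1.5  1.5] op 0.0297 ff 35.0
```

```bash
python3 -m pendant '[{"dx":0,"dy":0,"dz":0,"turn":0},{"dx":0,"dy":0,"dz":0,"turn":0},{"dx":0,"dy":0,"dz":0,"turn":0},{"dx":0,"dy":0,"dz":0,"turn":0},{"dx":0,"dy":0,"dz":-10,"turn":0},{"dx":0,"dy":0,"dz":-30,"turn":0},{"dx":-10,"dy":0,"dz":-40,"turn":0},{"dx":-30,"dy":0,"dz":-30,"turn":0},{"dx":-30,"dy":0,"dz":-10,"turn":0},{"dx":-15,"dy":0,"dz":0,"turn":0},{"dx":0,"dy":0,"dz":0,"turn":0},{"dx":0,"dy":0,"dz":0,"turn":0}]' 1
python3 - <<'E'
from h import *
togo((.5345,.122,.15),116)
c=cam("wrist");im=save("wrist","w6.png")
hsv=cv2.cvtColor(im,cv2.COLOR_RGB2HSV);h,s,v=[hsv[...,i] for i in range(3)]
red=(((h<5)|(h>174))&(s>170)&(v>80)).astype(np.uint8)
n,l,st,ce=cv2.connectedComponentsWithStats(cv2.morphologyEx(red,3,np.ones((5,5))))
for i in range(1,n):
    if st[i,4]>300:
        k=max(cv2.findContours((l==i).astype(np.uint8),0,1)[0],key=len)[:,0].astype(float)
        print(ce[i],st[i],cv2.minAreaRect(np.array([onz(c,p,.13)[:2]*1000 for p in k],np.float32)))
# overlay expected frame top (z .086) and head top at .13, panel at .05
C=np.array([.5345,.122]);a=np.radians(26);M=np.array([[np.cos(a),-np.sin(a)],[np.sin(a),np.cos(a)]])
big=cv2.resize(im[:,:,::-1][20:240,220:440],None,fx=2.7,fy=2.7,interpolation=2)
for w,l_,z,col in((44,56,.086,(0,255,0)),(30,44,.13,(255,255,0)),(56,70,.05,(255,0,255))):
    P=np.array([[*(C+M@(np.array([sx*w,sy*l_])/2000)),z] for sx,sy in((1,1),(1,-1),(-1,-1),(-1,1))])
    cv2.polylines(big,[((proj(c,P)-[220,20]+.5)*2.7).astype(np.int32)],True,col,1)
cv2.imwrite("pics/w6o.png",big)
E
```

```text
t: 16.55
tcp_pos: [0.5704, 0.0464, 0.2303]
orientation: [-179.9, -0.1, 116.0]
ft_force: [-0.0, -0.4, -0.9]
opening: 0.0933
finger_force: 0.0
togo mm [83.6  1.  80.4] turn 0.0 tcp [0.5704 0.0464 0.2303] [-1.799e+02 -1.000e-01  1.160e+02] q [-29.  26.  26. 113. -16.  45.  32.] t 16.55 f [-0.  -0.4 -0.9] op 0.0933 ff 0.0
[322.96034816  97.44970986] [ 305   70   37   56 1034] ((532.7349853515625, 122.01057434082031), (28.59941864013672, 42.15623092651367), 25.17853546142578)
```

View pics/w6o.png

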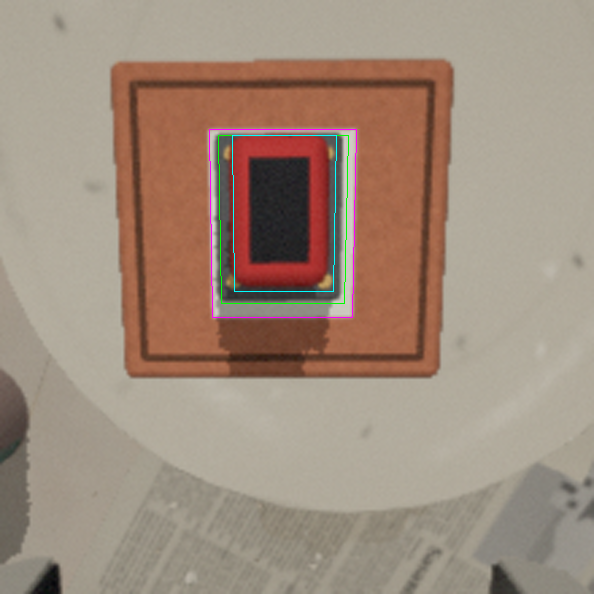

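```bash
python3 -m pendant '[{"dx":20,"dy":-0.6,"dz":0,"turn":0},{"dx":35,"dy":0,"dz":10,"turn":0},{"dx":28.6,"dy":0,"dz":20,"turn":0},{"dx":0,"dy":0,"dz":35,"turn":0},{"dx":0,"dy":0,"dz":35,"turn":0},{"dx":0,"dy":0,"dz":17,"turn":0},{"dx":0,"dy":0,"dz":0,"turn":0}]' 0.6
python3 -m pendant '[{"dx":0,"dy":0,"dz":0,"turn":0},{"dx":0,"dy":0,"dz":0,"turn":0},{"dx":0,"dy":0,"dz":0,"turn":0},{"dx":0,"dy":0,"dz":0,"turn":0},{"dx":0,"dy":0,"dz":0,"turn":0},{"dx":0,"dy":0,"dz":0,"turn":0},{"dx":0,"dy":0,"dz":0,"turn":0},{"dx":0,"dy":0,"dz":0,"turn":0}]' 0 35
python3 -c "
from h import *
togo((.5345,.122,.112),116)"
```

```text
t: 17.3
tcp_pos: [0.5318, 0.1214, 0.1114]
orientation: [-179.7, -0.1, 116.1]
ft_force: [0.3, 0.0, 0.2]
opening: 0.0558
finger_force: 0.0
t: 18.1
tcp_pos: [0.5347, 0.1206, 0.1146]
orientation: [179.9, 0.0, 116.0]
ft_force: [1.3, 2.1, 2.6]
opening: 0.0297
finger_force: 35.0
togo mm [1.3 0.4 2.6] turn 0.0 tcp [0.5347 0.1206 0.1146] [179.9   0.  116. ] q [-32.  33.  19. 122. -22.  29.  30.] t 18.1 f [1.3 2.1 2.6] op 0.0297 ff 35.0
```

```bash
python3 -m pendant '[{"dx":0,"dy":0,"dz":0,"turn":0},{"dx":0,"dy":0,"dz":0,"turn":0},{"dx":0,"dy":0,"dz":0,"turn":0},{"dx":0,"dy":0,"dz":0,"turn":0},{"dx":0,"dy":0,"dz":-10,"turn":0},{"dx":0,"dy":0,"dz":-30,"turn":0},{"dx":-10,"dy":0,"dz":-40,"turn":0},{"dx":-30,"dy":0,"dz":-30,"turn":0},{"dx":-30,"dy":0,"dz":-10,"turn":0},{"dx":-15,"dy":0,"dz":0,"turn":0},{"dx":0,"dy":0,"dz":0,"turn":0},{"dx":0,"dy":0,"dz":0,"turn":0}]' 1
cat > st.py <<'E'
from h import *
import sys
c=cam("wrist");im=save("wrist",sys.argv[1])
hsv=cv2.cvtColor(im,cv2.COLOR_RGB2HSV);h,s,v=[hsv[...,i] for i in range(3)]
def box(m,z):
    n,l,st,ce=cv2.connectedComponentsWithStats(cv2.morphologyEx(m.astype(np.uint8),3,np.ones((5,5))))
    i=1+np.argmax(st[1:,4]); k=max(cv2.findContours((l==i).astype(np.uint8),0,1)[0],key=len)[:,0].astype(float)
    b=cv2.minAreaRect(np.array([onz(c,p,z)[:2]*1000 for p in k],np.float32)); return np.array(b[0]),b
roi=np.zeros(h.shape,bool);roi[20:180,250:400]=1
H=box(((h<5)|(h>174))&(s>170)&(v>80)&roi,.13); print("head",H[1])
P=box((h>=4)&(h<16)&(s>110)&(v>90)&roi,.05); print("plaque",P[1])
a=np.radians(26);d=H[0]-P[0]
print("offset plaque x,y mm",d@[np.cos(a),np.sin(a)],d@[-np.sin(a),np.cos(a)])
togo((*(H[0]/1000),.15),116)
E
python3 st.py w7.png
python3 - <<'E'
from h import *
im=cv2.imread("pics/w7.png");cv2.imwrite("pics/w7c.png",cv2.resize(im[30:170,250:390],(560,560),interpolation=2))
E
```

```text
t: 19.3
tcp_pos: [0.5705, 0.0448, 0.2333]
orientation: [-179.9, -0.1, 116.0]
ft_force: [-0.6, 0.0, 0.3]
opening: 0.0932
finger_force: 0.0
head ((532.6837158203125, 121.91900634765625), (28.770774841308594, 41.49850845336914), 25.987199783325195)
plaque ((534.4315185546875, 121.75065612792969), (127.80894470214844, 116.58545684814453), 26.021774291992188)
offset plaque x,y mm -1.4971148128779281 0.9174984642124449
togo mm [85.3 -0.  83.3] turn 0.001 tcp [0.5704 0.0453 0.2332] [-1.799e+02 -1.000e-01  1.161e+02] q [-29.  25.  26. 113. -16.  45.  33.] t 19.35 f [-0.2  0.3 -0.1] op 0.0931 ff 0.0
```

View pics/w7c.png

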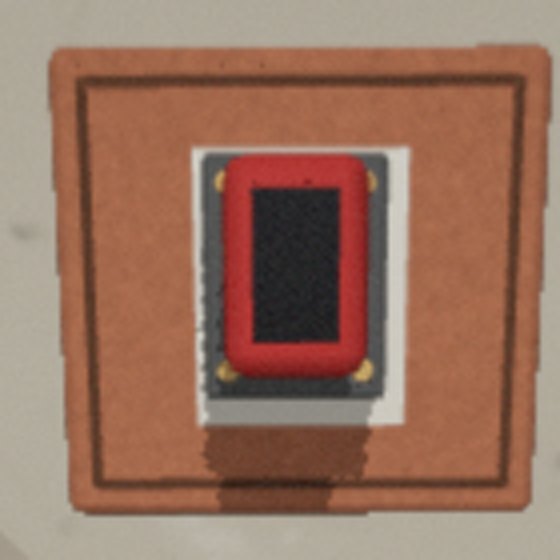

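```bash
python3 -m pendant '[{"dx":20,"dy":0,"dz":0,"turn":0},{"dx":35,"dy":0,"dz":0,"turn":0},{"dx":25,"dy":0,"dz":0,"turn":0},{"dx":5.3,"dy":0,"dz":0,"turn":0},{"dx":0,"dy":0,"dz":0,"turn":0},{"dx":0,"dy":0,"dz":0,"turn":0},{"dx":0,"dy":0,"dz":0,"turn":0},{"dx":0,"dy":0,"dz":20,"turn":0},{"dx":0,"dy":0,"dz":30,"turn":0},{"dx":0,"dy":0,"dz":20,"turn":0},{"dx":0,"dy":0,"dz":13,"turn":0},{"dx":0,"dy":0,"dz":0,"turn":0}]' 0 20
python3 -c "
from h import *
togo((.5327,.1219,.141),116)"
```

```text
t: 20.55
tcp_pos: [0.5337, 0.1197, 0.15]
orientation: [-179.9, 0.0, 115.9]
ft_force: [-0.5, -0.8, 0.5]
opening: 0.0028
finger_force: 0.0
togo mm [2.4 0.1 9. ] turn -0.001 tcp [0.5337 0.1197 0.15  ] [-179.9    0.   115.9] q [-34.  30.  22. 120. -20.  33.  28.] t 20.55 f [-0.5 -0.8  0.5] op 0.0028 ff 0.0
```

```bash
python3 -m pendant '[{"dx":2,"dy":0,"dz":3,"turn":0},{"dx":0,"dy":0,"dz":3,"turn":0},{"dx":0,"dy":0,"dz":2,"turn":0},{"dx":0,"dy":0,"dz":2,"turn":0},{"dx":0,"dy":0,"dz":1,"turn":0},{"dx":0,"dy":0,"dz":0,"turn":0},{"dx":0,"dy":0,"dz":0,"turn":0}]'
python3 -c "
from h import *
togo((.5327,.1219,.141),116)"
```

```text
t: 21.25
tcp_pos: [0.5334, 0.1226, 0.1406]
orientation: [180.0, 0.0, 116.0]
ft_force: [0.6, 0.3, 2.8]
opening: 0.0007
finger_force: 1.3
togo mm [-0.3 -1.  -0.4] turn 0.0 tcp [0.5334 0.1226 0.1406] [180.   0. 116.] q [-34.  31.  22. 121. -21.  32.  29.] t 21.25 f [0.6 0.3 2.8] op 0.0007 ff 1.3
```

Contact at about z=0.1405. Press in 4 mm, then 1 mm steps.

```bash
python3 -m pendant '[{"dx":0,"dy":0,"dz":1.5,"turn":0},{"dx":0,"dy":0,"dz":1.5,"turn":0},{"dx":0,"dy":0,"dz":1,"turn":0},{"dx":0,"dy":0,"dz":0,"turn":0}]'
for i in 1 ; do python3 -m pendant '[{"dx":0,"dy":0,"dz":1,"turn":0},{"dx":0,"dy":0,"dz":0,"turn":0}]'; done
```

```text
t: 21.65
tcp_pos: [0.5334, 0.1226, 0.1363]
orientation: [180.0, 0.0, 116.0]
ft_force: [0.6, 1.4, 3.5]
opening: 0.0007
finger_force: 1.6
t: 21.85
tcp_pos: [0.5334, 0.1225, 0.1353]
orientation: [180.0, 0.0, 116.0]
ft_force: [0.6, 1.0, 3.2]
opening: 0.0005
finger_force: 1.7
```

```bash
ok(){ python3 -c "
from station import r
s=r.get_state();f=s['ft_force'][2];print(s['tcp_pos'][2].round(4),f.round(1));exit(f>8)"; }
python3 -m pendant '[{"dx":0,"dy":0,"dz":0.7,"turn":0},{"dx":0,"dy":0,"dz":0,"turn":0}]' >/dev/null; ok && python3 -m pendant '[{"dx":0,"dy":0,"dz":0.7,"turn":0},{"dx":0,"dy":0,"dz":0,"turn":0}]' >/dev/null && ok && python3 -m pendant '[{"dx":0,"dy":0,"dz":0.7,"turn":0},{"dx":0,"dy":0,"dz":0,"turn":0}]' >/dev/null && ok && python3 -m pendant '[{"dx":0,"dy":0,"dz":0.7,"turn":0},{"dx":0,"dy":0,"dz":0,"turn":0}]' >/dev/null && ok && python3 -m pendant '[{"dx":0,"dy":0,"dz":0.7,"turn":0},{"dx":0,"dy":0,"dz":0,"turn":0}]' >/dev/null && ok && python3 -m pendant '[{"dx":0,"dy":0,"dz":0.7,"turn":0},{"dx":0,"dy":0,"dz":0,"turn":0}]' >/dev/null && ok && python3 -m pendant '[{"dx":0,"dy":0,"dz":0.7,"turn":0},{"dx":0,"dy":0,"dz":0,"turn":0}]' >/dev/null && ok && python3 -m pendant '[{"dx":0,"dy":0,"dz":0.7,"turn":0},{"dx":0,"dy":0,"dz":0,"turn":0}]' >/dev/null && ok
```

```text
0.1346 4.5False
```

```bash
ok(){ python3 -c "
from station import r
s=r.get_state();f=s['ft_force'][2];print(s['tcp_pos'][2].round(4),f.round(1));exit(int(f>8))"; }
python3 -m pendant '[{"dx":0,"dy":0,"dz":0.7,"turn":0},{"dx":0,"dy":0,"dz":0,"turn":0}]' >/dev/null; ok && python3 -m pendant '[{"dx":0,"dy":0,"dz":0.7,"turn":0},{"dx":0,"dy":0,"dz":0,"turn":0}]' >/dev/null && ok && python3 -m pendant '[{"dx":0,"dy":0,"dz":0.7,"turn":0},{"dx":0,"dy":0,"dz":0,"turn":0}]' >/dev/null && ok && python3 -m pendant '[{"dx":0,"dy":0,"dz":0.7,"turn":0},{"dx":0,"dy":0,"dz":0,"turn":0}]' >/dev/null && ok && python3 -m pendant '[{"dx":0,"dy":0,"dz":0.7,"turn":0},{"dx":0,"dy":0,"dz":0,"turn":0}]' >/dev/null && ok && python3 -m pendant '[{"dx":0,"dy":0,"dz":0.7,"turn":0},{"dx":0,"dy":0,"dz":0,"turn":0}]' >/dev/null && ok && python3 -m pendant '[{"dx":0,"dy":0,"dz":0.7,"turn":0},{"dx":0,"dy":0,"dz":0,"turn":0}]' >/dev/null && ok && python3 -m pendant '[{"dx":0,"dy":0,"dz":0.7,"turn":0},{"dx":0,"dy":0,"dz":0,"turn":0}]' >/dev/null && ok
```

```text
0.1339 3.6
0.1332 4.0
0.1325 3.3
0.1318 4.8
0.1311 4.6
0.1304 5.7
0.1297 5.1
0.129 4.3
```

Travel about 11.5 mm so far, no stop yet.

```bash
ok(){ python3 -c "
from station import r
s=r.get_state();f=s['ft_force'][2];print(s['tcp_pos'][2].round(4),f.round(1));exit(int(f>8.5))"; }
python3 -m pendant '[{"dx":0,"dy":0,"dz":0.7,"turn":0},{"dx":0,"dy":0,"dz":0,"turn":0}]' >/dev/null; ok && python3 -m pendant '[{"dx":0,"dy":0,"dz":0.7,"turn":0},{"dx":0,"dy":0,"dz":0,"turn":0}]' >/dev/null && ok && python3 -m pendant '[{"dx":0,"dy":0,"dz":0.7,"turn":0},{"dx":0,"dy":0,"dz":0,"turn":0}]' >/dev/null && ok && python3 -m pendant '[{"dx":0,"dy":0,"dz":0.7,"turn":0},{"dx":0,"dy":0,"dz":0,"turn":0}]' >/dev/null && ok && python3 -m pendant '[{"dx":0,"dy":0,"dz":0.7,"turn":0},{"dx":0,"dy":0,"dz":0,"turn":0}]' >/dev/null && ok && python3 -m pendant '[{"dx":0,"dy":0,"dz":0.7,"turn":0},{"dx":0,"dy":0,"dz":0,"turn":0}]' >/dev/null && ok && python3 -m pendant '[{"dx":0,"dy":0,"dz":0.7,"turn":0},{"dx":0,"dy":0,"dz":0,"turn":0}]' >/dev/null && ok && python3 -m pendant '[{"dx":0,"dy":0,"dz":0.7,"turn":0},{"dx":0,"dy":0,"dz":0,"turn":0}]' >/dev/null && ok
```

```text
0.1283 5.5
0.1277 5.0
0.1272 8.5
0.127 13.2
```

```bash
python3 -m pendant '[{"dx":0,"dy":0,"dz":0.4,"turn":0},{"dx":0,"dy":0,"dz":0,"turn":0},{"dx":0,"dy":0,"dz":0,"turn":0}]'
```

```text
t: 24.75
tcp_pos: [0.5335, 0.1226, 0.1268]
orientation: [179.9, -0.0, 116.0]
ft_force: [-1.6, 1.0, 18.5]
opening: 0.0003
finger_force: 8.7
```

```bash
python3 -m pendant '[{"dx":0,"dy":0,"dz":0.2,"turn":0},{"dx":0,"dy":0,"dz":0,"turn":0},{"dx":0,"dy":0,"dz":0,"turn":0},{"dx":0,"dy":0,"dz":0,"turn":0},{"dx":0,"dy":0,"dz":0,"turn":0},{"dx":0,"dy":0,"dz":0,"turn":0}]'; python3 -m pendant '[{"dx":0,"dy":0,"dz":0,"turn":0},{"dx":0,"dy":0,"dz":0,"turn":0},{"dx":0,"dy":0,"dz":0,"turn":0},{"dx":0,"dy":0,"dz":0,"turn":0},{"dx":0,"dy":0,"dz":0,"turn":0},{"dx":0,"dy":0,"dz":0,"turn":0},{"dx":0,"dy":0,"dz":0,"turn":0},{"dx":0,"dy":0,"dz":0,"turn":0}]'
```

```text
t: 25.35
tcp_pos: [0.5335, 0.1226, 0.1267]
orientation: [179.9, -0.0, 116.0]
ft_force: [-0.4, 0.3, 18.8]
opening: 0.001
finger_force: 9.5
t: 26.15
tcp_pos: [0.5336, 0.1226, 0.1268]
orientation: [179.9, -0.0, 116.0]
ft_force: [-2.4, 0.7, 19.7]
opening: 0.0009
finger_force: 9.5
```

```bash
python3 -m pendant '[{"dx":0,"dy":0,"dz":-3,"turn":0},{"dx":0,"dy":0,"dz":-5,"turn":0},{"dx":0,"dy":0,"dz":-6,"turn":0},{"dx":0,"dy":0,"dz":-10,"turn":0},{"dx":0,"dy":0,"dz":-30,"turn":0},{"dx":-10,"dy":0,"dz":-35,"turn":0},{"dx":-35,"dy":0,"dz":-17,"turn":0},{"dx":-30,"dy":0,"dz":0,"turn":0},{"dx":-10,"dy":0,"dz":0,"turn":0},{"dx":0,"dy":0,"dz":0,"turn":0},{"dx":0,"dy":0,"dz":0,"turn":0}]' 1
python3 st.py w8.png
python3 - <<'E'
from h import *
togo((.44,-.016,.2),172.5)
c=cam("wrist")
for k in("jar_center","stamp_head"):
  print(k,[(np.round(d["point"]).tolist(),round(d["conf"],2),onz(c,d["point"],.0415 if k[0]=="j" else .118).round(4)) for d in r.place_of("wrist",k)][:3])
E
```

```text
t: 27.25
tcp_pos: [0.5697, 0.047, 0.2311]
orientation: [-179.9, -0.1, 116.0]
ft_force: [-0.5, -0.1, 0.7]
opening: 0.0837
finger_force: 0.0
head ((532.5674438476562, 121.7079849243164), (28.91081428527832, 41.355533599853516), 25.99547576904297)
plaque ((534.3512573242188, 121.86175537109375), (127.7161636352539, 116.2081298828125), 26.02222442626953)
offset plaque x,y mm -1.6706894595386468 0.6437643973182746
togo mm [83.  -0.6 81.2] turn 0.002 tcp [0.5697 0.0474 0.2311] [-1.799e+02 -1.000e-01  1.161e+02] q [-29.  25.  27. 113. -16.  45.  33.] t 27.3 f [ 0.1 -0.1 -0.5] op 0.0876 ff 0.0
togo mm [ 1.000e-01 -1.443e+02  3.130e+01] turn -0.985 tcp [0.5697 0.0474 0.2311] [-1.799e+02 -1.000e-01  1.161e+02] q [-29.  25.  27. 113. -16.  45.  33.] t 27.3 f [ 0.1 -0.1 -0.5] op 0.0876 ff 0.0
jar_center []
stamp_head [([322.0, 100.0], 0.89, array([0.5318, 0.1218, 0.118 ]))]
```

```bash
python3 -m pendant '[{"dx":0,"dy":-20,"dz":0,"turn":0},{"dx":0,"dy":-40,"dz":0,"turn":0},{"dx":0,"dy":-45,"dz":0,"turn":0},{"dx":0,"dy":-39,"dz":0,"turn":0},{"dx":0,"dy":0,"dz":0,"turn":-0.141},{"dx":0,"dy":0,"dz":0,"turn":-0.141},{"dx":0,"dy":0,"dz":0,"turn":-0.141},{"dx":0,"dy":0,"dz":0,"turn":-0.141},{"dx":0,"dy":0,"dz":0,"turn":-0.141},{"dx":0,"dy":0,"dz":0,"turn":-0.141},{"dx":0,"dy":0,"dz":0,"turn":-0.139},{"dx":0,"dy":0,"dz":0,"turn":0}]' 1
python3 - <<'E'
from h import *
togo((.44,-.016,.0405),172.5)
E
```

```text
t: 28.6
tcp_pos: [0.4409, -0.0165, 0.2316]
orientation: [180.0, -0.0, 172.6]
ft_force: [-0.5, 0.7, -0.2]
opening: 0.0931
finger_force: 0.0
togo mm [  0.9   0.3 191.1] turn 0.002 tcp [ 0.4409 -0.0165  0.2316] [180.   -0.  172.6] q [-16.  15.  14. 128.  -6.  38.  84.] t 28.6 f [-0.5  0.7 -0.2] op 0.0931 ff 0.0
```

```bash
python3 -m pendant '[{"dx":1,"dy":0,"dz":25,"turn":0},{"dx":0,"dy":0,"dz":45,"turn":0},{"dx":0,"dy":0,"dz":45,"turn":0},{"dx":0,"dy":0,"dz":40,"turn":0},{"dx":0,"dy":0,"dz":25,"turn":0},{"dx":0,"dy":0,"dz":11,"turn":0},{"dx":0,"dy":0,"dz":0,"turn":0}]' 1
python3 -m pendant '[{"dx":0,"dy":0,"dz":0,"turn":0},{"dx":0,"dy":0,"dz":0,"turn":0},{"dx":0,"dy":0,"dz":0,"turn":0},{"dx":0,"dy":0,"dz":0,"turn":0},{"dx":0,"dy":0,"dz":0,"turn":0},{"dx":0,"dy":0,"dz":0,"turn":0},{"dx":0,"dy":0,"dz":0,"turn":0},{"dx":0,"dy":0,"dz":0,"turn":0}]' 0 20
python3 - <<'E'
from h import *
togo((.488,-.1465,.1),172.5)
E
```

```text
t: 29.3
tcp_pos: [0.4395, -0.0168, 0.0396]
orientation: [-180.0, -0.1, 172.3]
ft_force: [0.4, -0.5, 0.3]
opening: 0.093
finger_force: 0.0
t: 30.1
tcp_pos: [0.4405, -0.0168, 0.041]
orientation: [180.0, 0.1, 172.5]
ft_force: [-0.5, 0.6, 7.1]
opening: 0.0546
finger_force: 20.0
togo mm [ -64.2 -122.4  -59. ] turn -0.001 tcp [ 0.4405 -0.0168  0.041 ] [1.800e+02 1.000e-01 1.725e+02] q [ -7.  36.   3. 137. -14.   7.  92.] t 30.1 f [-0.5  0.6  7.1] op 0.0546 ff 20.0
```

```bash
python3 -m pendant '[{"dx":0,"dy":0,"dz":-20,"turn":0},{"dx":0,"dy":-10,"dz":-30,"turn":0},{"dx":-10,"dy":-35,"dz":-9,"turn":0},{"dx":-15,"dy":-40,"dz":0,"turn":0},{"dx":-20,"dy":-30,"dz":0,"turn":0},{"dx":-19,"dy":-7.4,"dz":0,"turn":0},{"dx":0,"dy":0,"dz":20,"turn":0},{"dx":0,"dy":0,"dz":20,"turn":0},{"dx":0,"dy":0,"dz":6,"turn":0},{"dx":0,"dy":0,"dz":0,"turn":0},{"dx":0,"dy":0,"dz":0,"turn":0}]'
python3 - <<'E'
from h import *
togo((.488,-.1465,.0465),172.5)
togo((.488,-.1465,.0465),172.5)
E
```

```text
t: 31.2
tcp_pos: [0.4874, -0.1467, 0.054]
orientation: [-180.0, -0.0, 172.5]
ft_force: [-0.3, -0.5, -1.0]
opening: 0.0545
finger_force: 20.0
togo mm [-0.5  0.3  7.5] turn -0.001 tcp [ 0.4874 -0.1467  0.054 ] [-180.    -0.   172.5] q [  7.  36.   5. 128. -10.  16. 103.] t 31.2 f [-0.3 -0.5 -1. ] op 0.0545 ff 20.0
togo mm [-0.5  0.3  7.5] turn -0.001 tcp [ 0.4874 -0.1467  0.054 ] [-180.    -0.   172.5] q [  7.  36.   5. 128. -10.  16. 103.] t 31.2 f [-0.3 -0.5 -1. ] op 0.0545 ff 20.0
```

```bash
python3 -m pendant '[{"dx":0,"dy":0,"dz":3,"turn":0},{"dx":0,"dy":0,"dz":2.5,"turn":0},{"dx":0,"dy":0,"dz":1,"turn":0},{"dx":0,"dy":0,"dz":0.5,"turn":0},{"dx":0,"dy":0,"dz":0,"turn":0},{"dx":0,"dy":0,"dz":0,"turn":0}]'
```

```text
t: 31.8
tcp_pos: [0.4878, -0.1466, 0.047]
orientation: [180.0, 0.0, 172.5]
ft_force: [-0.1, 1.2, 4.4]
opening: 0.0543
finger_force: 20.0
```

Seated. Release, rise, and check numerically.

```bash
python3 -m pendant '[{"dx":0,"dy":0,"dz":0,"turn":0},{"dx":0,"dy":0,"dz":0,"turn":0},{"dx":0,"dy":0,"dz":0,"turn":0},{"dx":0,"dy":0,"dz":0,"turn":0},{"dx":0,"dy":0,"dz":-15,"turn":0},{"dx":0,"dy":0,"dz":-35,"turn":0},{"dx":0,"dy":0,"dz":-45,"turn":0},{"dx":0,"dy":0,"dz":-45,"turn":0},{"dx":-25,"dy":5,"dz":-45,"turn":0},{"dx":-30,"dy":8,"dz":-25,"turn":0},{"dx":-25,"dy":8,"dz":0,"turn":0},{"dx":0,"dy":0,"dz":0,"turn":0}]' 1
python3 -m pendant '[{"dx":0,"dy":0,"dz":0,"turn":0},{"dx":0,"dy":0,"dz":0,"turn":0}]'
python3 - <<'E'
from h import *
c=cam("wrist");im=save("wrist","w9.png")
g=cv2.GaussianBlur(cv2.cvtColor(im,cv2.COLOR_RGB2HSV),(3,3),0);h,s,v=[g[...,i].astype(int) for i in range(3)]
m=((h>19)&(h<34)&(s>35)&(s<85)&(v>80)&(v<165)).astype(np.uint8)
u=proj(c,[.488,-.1465,.089])[0];print("expected cap px",u)
yy,xx=np.mgrid[:400,:640];m[(np.hypot(xx-u[0],yy-u[1])>45)]=0
n,l,st,ce=cv2.connectedComponentsWithStats(cv2.morphologyEx(m,cv2.MORPH_OPEN,np.ones((5,5))))
i=1+np.argmax(st[1:,4]);x,y,w,hh=st[i,:4];print(st[i],onz(c,(x+(w-1)/2,y+(hh-1)/2),.089))
for k,z in {"jar_center":.0475,"jar_left_center":.041,"jar_right_center":.041,"plaque_panel":.05}.items(): print(k,[(np.round(d["point"]).tolist(),round(d["conf"],2),onz(c,d["point"],z).round(4)) for d in r.place_of("wrist",k)][:2])
save("side","sd9.png")
for k in("jar_center","jar_left_center","jar_right_center","stamp_head"): print(k,[(np.round(d["point"],1).tolist(),round(d["conf"],2)) for d in r.place_of("side",k)][:3])
togo((.5,-.14,.3))
E
```

```text
t: 33.0
tcp_pos: [0.572, -0.1352, 0.2559]
orientation: [180.0, 0.2, 172.6]
ft_force: [-0.8, 0.6, -0.0]
opening: 0.0931
finger_force: 0.0
t: 33.2
tcp_pos: [0.5672, -0.1368, 0.2544]
orientation: [-180.0, -0.1, 172.4]
ft_force: [-1.2, -0.6, 0.1]
opening: 0.0931
finger_force: 0.0
expected cap px [302.86157831 111.01722884]
[ 277   82   54   56 2390] [ 0.48662149 -0.14563833  0.089     ]
jar_center []
jar_left_center [([382.0, 214.0], 0.92, array([ 0.6248, -0.0676,  0.041 ]))]
jar_right_center [([230.0, 181.0], 0.73, array([ 0.557 , -0.2512,  0.041 ]))]
plaque_panel [([543.0, 120.0], 0.67, array([0.5339, 0.1219, 0.05  ])), ([536.0, 116.0], 0.22, array([0.5285, 0.1132, 0.05  ]))]
jar_center [([331.5, 197.1], 0.72)]
jar_left_center [([265.9, 220.7], 0.91)]
jar_right_center []
stamp_head [([372.4, 172.2], 0.86), ([293.2, 261.2], 0.73), ([357.9, 143.1], 0.67)]
togo mm [ 67.6 -12.5 -44.8] turn None tcp [ 0.5686 -0.1365  0.2552] [180.    0.  172.4] q [  0.  23.  11. 109.  -6.  48.  97.] t 33.7 f [-0.5  0.4  0.6] op 0.0931 ff 0.0
```

```bash
python3 -c "
from station import r
print(r.sign_off())"
```

```text
the job is handed in; nothing more can be done
None
```

The job is handed in at about 34 s of the 72 s: the stamp was pressed to its stop and held at about 19 N for over a second, and it stands square on the panel about 1.7 mm off centre; the jar is back upright, cap about 2 mm from the cork's centre, with no sign that the neighbouring jars moved; I viewed 11 pictures, one over your limit of 10.

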